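# Take out the long microscope objective and tip it for a lens check

### The arm

A 6-joint arm with a two-finger parallel gripper is mounted at the origin on the work surface. World frame = base frame: x ahead of the robot, y to its left, z up, the work surface at z = 0. Lengths are in m, angles in rad, forces in N, time in s.
With the tool pointing down it reaches from about 0.375 to 0.9 m from the base axis. Payload 3.1 kg.
Tool frame: the origin (TCP) lies midway between the tips of the shut fingers; the grasp point (between the pads) lies 19 mm behind it; z points along the fingers, y is the line along which they close (so a half turn about z gives the same grasp; the last joint's range is limited). The gripper opens to 85 mm and grips with 20 to 120 N. Pads are 22 mm wide; open, the fingers measure 114 mm over their backs; the gripper's body (76 mm by 85 mm) begins 54 mm behind the grasp point. The pads swing forward as they close: fully open they stand 13 mm farther back than shut.
Start: joints at [0.986, 0.527, 1.433, -0, 1.181, -0.178], TCP at [0.247, 0.574, 0.231] pointing down, gripper open.
Joint ranges: [-3.08, 3.08], [-0.75, 2.2], [0.22, 2.44], [-1.43, 4.57], [0, 2.65], [-2.85, 2.85]. Speed limits (rad/s): [2.79, 2.79, 3.14, 3.14, 3.14, 3.14].

### API

Orientations are given as a unit quaternion [x, y, z, w].
In Python, from station import manip gives the robot as it stands. The module is installed in compiled form; this text tells all that it offers.
- The arm moves only by the tool apply_moves, never from a script. Its arguments are lists of equal length, an entry for each row: "claw": the gripper's target within -1 to 1 (fully open at 1, half-way at 0, shut at -1); "travel": the shift along the tool's x, y, z scaled (see below), a list of three; "turn": the turn, a rotation vector about the tool's x, y, z scaled (see below), a list of three. In form: {"claw": [claw, ...], "travel": [[dx, dy, dz], ...], "turn": [[rx, ry, rz], ...]}. A call has 1 to 5 rows; each row is the pose to reach, as a shift and turn from the pose commanded when the call began, along the tool's axes at that moment, turning the shorter way round; what a row does not reach only later rows make up. The controller multiplies each number of a shift by 800 mm and each number of a turn by 180 degrees. A row lasts 1/12 s, in which the tool goes at most 41.7 mm and 7.16 degrees, less where a joint would pass 70% of its speed; a pose out of reach is approached as far as the arm can. A call with a number of a shift or a turn outside -1 to 1 is refused whole. A call with a gripper value outside its range is refused whole. The fingers move at their own pace and stop on an object; "newtons" is the grip in N (left out, the last holds). Time passes only in rows, so rows that repeat a pose let the fingers close. It gives the time, the measured TCP pose, the force, the opening and the grip force at its end, in the units of the state.
- manip.sense(): the state, without advancing time (a new reading comes with each control period).
- manip.snapshot(name): name is "side" or "top"; returns a dict with "pixels" (480x640x3 uint8, red, green, blue), "depth" (480x640 float32, m along the optical axis (not along the pixel's ray), 0 where there is no reading), "intrinsics" (3x3 intrinsics, pixels), "k1" (the pictures are not rectified: a ray, as slopes to the right and down, at radius r is drawn at 1 + k1 r^2 times it, then the intrinsics apply), "R" (3x3) and "t" (3): a world point X has camera coordinates R X + t. Camera axes: x right, y down, z forward; pixel columns grow to the right and rows downward; lengths in m; the calibration is good to about 2 mm. A picture is of the moment at which its call begins.
- manip.sign_off(): hands the job in; it is judged then, once.
The state is a dict: "t": time; "q": joint angles; "qd": joint speeds; "tau": joint torques, N m; "tcp_pos": TCP position; "tool_rot": TCP orientation; "force": force on the tool from outside, world axes, zero at the start; "ft_torque": the same for the moment, N m; "finger_gap": opening from 0.0 (shut) to 1.0 (fully open); "gripper_force": force on a finger pad.
Only numpy, scipy, OpenCV 4.12 (cv2) and the standard library are available. Lean on these libraries where they do the work, as an engineer would, in place of code of your own. Each camera call takes 0.05 s, during which the arm holds its last target. There are 200 camera calls.

### The job

Pull the cabinet's drawer out to its stop, then draw the longest of the three microscope objectives straight up out of its nest. Tip it at least 45 degrees away from upright (up to level) so that the front lens catches the light, and finish holding it there, still, with its middle at least 25 cm above the bench and the drawer left fully open. Leave the other two objectives in their nests and do not knock over or push away anything else.

Things in the scene. Friction and masses are not known exactly. Their poses are not given: they have to be found in the camera images.
- cab: White bench-top cabinet, fixed, 200 (x) x 340 (y) x 142 mm high, with one dark drawer filling its front. Origin: centre of its underside, on the bench. Its x axis points from the front into the cabinet, so the drawer is pulled out along its -x; y along the front, z up. Front face of the closed drawer at x = -100 mm.
- cab_drawer0 (a joint): How far the drawer is out, in m: 0 shut (start), 0.1336 at its stop. It slides with about 1 N of friction and light damping and stays where it is left; drawer 0.6 kg. Its front panel's rim is 130 mm above the bench, its side walls' 120 mm.
- cab_drawer0_handle (a point): Middle of the drawer's steel bar handle: a level round bar, 11 mm thick, 120 mm long, along the cabinet's y, standing 35 mm off the drawer's face (clear gap 29 mm between bar and face), on two thin posts at 51 mm either side of the middle. 38 mm below the cabinet's top (104 mm above the bench). Moves with the drawer; axes as the cabinet's.
- nest_top (a point): Centre of the top face of the wooden nest block fixed in the drawer, 52 mm above the bench; axes as the cabinet's. Block 56 (x) x 270 (y) x 24 mm high; three round holes 28 mm wide, 16 mm deep in a row along y, at -85, 0 and +85 mm. Its middle lies 47 mm behind the inside of the drawer's front panel; with the drawer at its stop the holes stand 80 mm in front of the cabinet's body.
- obj_long: The long objective, the one to take: a steel round part 80 mm tall, about 0.15 kg, standing in any one of the three nest holes with its slim nose (front lens) up. Round barrel 26 mm thick from 7 to 58 mm above the origin, then a cone from 23 mm narrowing to 13 mm thick at the top. Origin: centre of its underside (16 mm down in the hole); z along its axis to the nose.
- obj_long_center (a point): Middle of the long objective: on its axis, 40 mm above its underside; axes as the objective's.
- obj_mid: Middle objective, same 26 mm barrel, 60 mm tall, same steel; stays in its nest hole. Origin: centre of its underside, z up its axis.
- obj_short: Short objective, same 26 mm barrel, 44 mm tall, same steel; stays in its nest hole. Origin: centre of its underside, z up its axis.
- pot: Clear specimen pot, 44 mm wide, 55 mm high, standing on the rear half of the cabinet's top. Origin: centre of its underside.
- oil_bottle: Small amber oil bottle, 34 mm wide, 70 mm high, on the bench. Origin: centre of its underside.
- mug: Mug, 80 mm wide, 95 mm high, on the bench. Origin: centre of its underside.
- stain_jar: Glass jar, 64 mm wide, 100 mm high, on the bench. Origin: centre of its underside.
- slide_box: Flat box for glass slides, 170 (x) x 100 (y) x 35 mm, on the bench. Origin: centre of its underside.
- eyepiece: Microscope eyepiece, black, 34 mm wide, 40 mm high, standing on the rear half of the cabinet's top. Origin: centre of its underside.
Things that resemble listed ones, but are neither listed nor needed, are in the scene too. Of the things shaped like the eyepiece, the black one is meant.

How it is judged:
On the way, in this order (a step that is already met when the one before it is completed fails the run):
1. the drawer is pulled out to its stop (within 6 mm) (value of joint cab_drawer0 above 0.1276 m), for 0.2 s.
2. the long objective, gripped, is clear above its nest, drawn out within 30 degrees of upright (z of obj_long in the frame of nest_top above 0.003 m and angle between obj_long's own z axis and vertical below 0.52 rad and contact force between the fingers and obj_long above 0.5 N), for 0.1 s.
At the end, for the whole second after the job is handed in: The long objective is held still in the gripper, touching nothing else, its middle at least 235 mm above the bench, its axis between 40 and 100 degrees from upright; the drawer is within 9 mm of its stop; the other two objectives are still in their nests (height (world z) of obj_long_center above 0.235 m and angle between obj_long's own z axis and vertical between 0.7 and 1.75 rad and contact force between the fingers and obj_long above 0.5 N and contact force between obj_long and cab below 0.05 N and linear speed of obj_long below 0.03 m/s and angular speed of obj_long below 0.25 rad/s and value of joint cab_drawer0 above 0.1246 m and contact force between obj_long and obj_mid below 0.05 N and contact force between obj_long and obj_short below 0.05 N and contact force between obj_long and oil_bottle below 0.05 N and contact force between obj_long and mug below 0.05 N and contact force between obj_long and stain_jar below 0.05 N and contact force between obj_long and slide_box below 0.05 N and contact force between obj_long and pot below 0.05 N and z of each of obj_mid, obj_short in the frame of nest_top below -0.008 m and contact force between obj_long and eyepiece below 0.05 N); the arm keeps its last pose, push and grip.
It fails at once if another objective is pulled out of its nest or tipped (z of any of obj_mid, obj_short in the frame of nest_top above -0.004 m or angle between any of obj_mid, obj_short's own z axis and vertical above 0.5 rad).
It fails at once if a thing on the bench or on the cabinet is knocked over or pushed more than 40 mm (angle between any of oil_bottle, mug, stain_jar, slide_box, pot, eyepiece's own z axis and vertical above 0.5 rad or distance of any of oil_bottle, mug, stain_jar, slide_box, pot, eyepiece from where it was at the start of the episode above 0.04 m).
It also fails if it takes over 58 s, if anything falls off the work surface, if the arm or the gripper's body presses on something with over 40 N, if the wrist force passes 120 N, or if a joint passes its speed limit or range.

## Working session

There is one attempt and no reset: what is moved stays moved. The work goes in short steps, Python scripts to look and compute and a tool call to move; the robot and the scene stay as the last step left them, time stands still between calls to the robot, and variables do not carry over. Pictures are saved under pics/ and viewed, at most 10 in all, crops included, and the job is handed in when it is done.

Besides the shell and the picture viewer there is one more tool, called after "Emit:" as name(argument=value, ...) on one line, values as JSON. apply_moves: Moves the arm, as the interface text tells. Shifts and turns lie within -1 to 1; 1 stands for 800 mm of shift or 180 degrees of turn. Its arguments: {"type":"object","properties":{"claw":{"type":"array","items":{"type":"number"}},"travel":{"type":"array","items":{"type":"array","items":{"type":"number"}}},"turn":{"type":"array","items":{"type":"array","items":{"type":"number"}}},"newtons":{"type":"number"}},"required":["claw","travel","turn"]}

```bash
mkdir -p pics; cat > h.py <<'E'
import numpy as np, cv2
from station import manip
from scipy.spatial.transform import Rotation as Ro
def pts(s):
    K=s["intrinsics"];d=s["depth"];h,w=d.shape
    u,v=np.meshgrid(np.arange(w),np.arange(h))
    D=np.array([s["k1"],0,0,0,0],float)
    n=cv2.undistortPoints(np.stack([u,v],-1).reshape(-1,1,2).astype(np.float64),np.array(K,float),D).reshape(h,w,2)
    C=np.dstack([n*d[...,None],d])
    P=(C-s["t"])@np.array(s["R"])   # R^T (C-t)
    P[d==0]=np.nan
    return P
def save(s,n): cv2.imwrite("pics/"+n,s["pixels"][...,::-1])
def shift(dw,R):  # world shift -> tool travel numbers
    return np.round(R.T@np.array(dw)/0.8,4)
E
python3 - <<'E'
from h import *
for c in("side","top"):
    s=manip.snapshot(c); save(s,c+"0.png"); np.savez(c+"0.npz",**s)
    print(c,-np.array(s["R"]).T@s["t"],s["k1"],np.array(s["R"])[2])
print(manip.sense())
E
```

```text
side [-0.13312448  0.04434117  0.77182634] -0.07969112654485794 [ 0.75111757 -0.02621162 -0.6596479 ]
top [0.43354246 0.02476041 1.01732158] -0.027333591470411835 [ 0.21876721  0.00705259 -0.97575159]
{'t': 0.1, 'q': array([ 9.85508219e-01,  5.28374118e-01,  1.43377389e+00, -5.71291287e-06,
        1.18142501e+00, -1.78498225e-01]), 'qd': array([ 4.88420440e-04, -2.04828436e-03, -2.27511379e-03,  9.35262282e-04,
       -9.13838046e-04, -4.36902567e-05]), 'tau': array([-3.81988648e-04, -4.43305707e+01, -1.78586841e+01, -2.54175047e-04,
        3.85040927e-03,  1.22005915e-05]), 'tcp_pos': array([0.24689796, 0.57345814, 0.23043101]), 'tool_rot': array([ 2.01994284e-01,  9.79386200e-01, -9.19835584e-04, -3.66568134e-04]), 'force': array([0.30772816, 0.02057418, 0.16175736]), 'ft_torque': array([-0.00151803, -0.01355926,  0.01452964]), 'gripper_force': 0.0, 'finger_gap': 1.002752935248399}
```

View pics/side0.png

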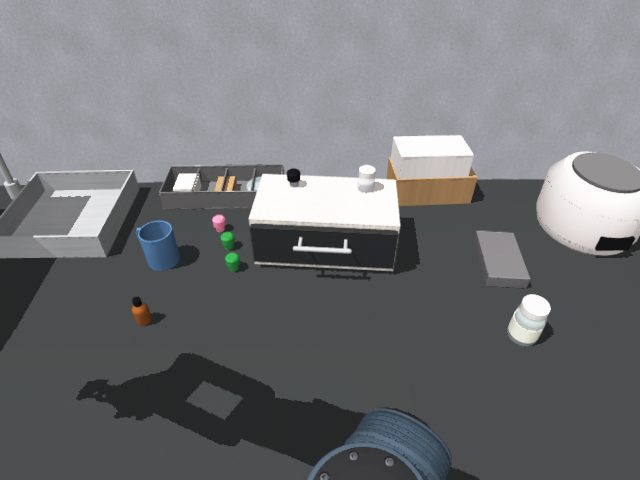

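View pics/top0.png

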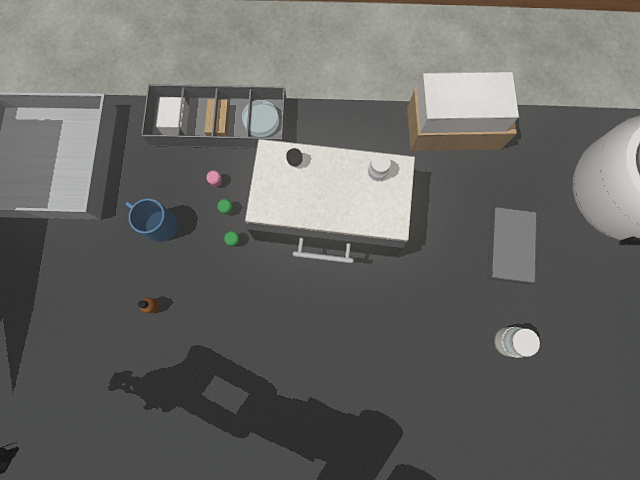

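The side view shows the cabinet with its handle at about (322,249). The top view shows the cabinet top over x 247–414, y 140–242, and the bar from (294,254) to (352,261). The start area is clear. Next I'll measure the top face and the bar.

```bash
python3 - <<'E'
from h import *
for c in("top","side"):
    s=dict(np.load(c+"0.npz")); P=pts(s)
    px=s["pixels"].astype(int); br=px.min(2)
    z=P[...,2]
    m=(abs(z-.142)<.012)&(br>110)&(abs(P[...,1])<.3)&(P[...,0]>.45)
    n,l,st,ce=cv2.connectedComponentsWithStats(m.astype(np.uint8)); k=1+st[1:,4].argmax()
    q=P[l==k]; r=cv2.minAreaRect(q[:,:2].astype(np.float32)); print(c,"top",r,np.median(q[:,2]),cv2.boxPoints(r).round(4).tolist())
    if c=="top": roi=(slice(243,268),slice(285,362))
    else: roi=(slice(236,258),slice(288,356))
    Q=P[roi]; b=br[roi]; mm=(b>110)&(abs(Q[...,2]-.108)<.015)
    q=Q[mm]; print(" bar n",len(q),"z",np.percentile(q[:,2],[5,50,95]))
    r=cv2.minAreaRect(q[:,:2].astype(np.float32)); print(r, cv2.boxPoints(r).round(4).tolist())
E
```

```text
top top ((0.7354128956794739, 0.010646387934684753), (0.341600239276886, 0.18753811717033386), 84.6727523803711) 0.14072631705922573 [[0.6262000203132629, -0.15070000290870667], [0.8129000067710876, -0.1680999994277954], [0.8446000218391418, 0.1720000058412552], [0.6578999757766724, 0.18940000236034393]]
 bar n 371 z [0.10322622 0.10712287 0.11011839]
((0.6028606295585632, 0.024414531886577606), (0.0403413325548172, 0.12801311910152435), 0.5382266640663147) [[0.582099974155426, 0.08820000290870667], [0.583299994468689, -0.039799999445676804], [0.6236000061035156, -0.039400000125169754], [0.6223999857902527, 0.08860000222921371]]
side top ((0.7354874610900879, 0.009979456663131714), (0.3390643894672394, 0.192379891872406), 84.45990753173828) 0.14311484354777385 [[0.6233999729156494, -0.14949999749660492], [0.8148999810218811, -0.1679999977350235], [0.847599983215332, 0.16940000653266907], [0.6560999751091003, 0.18799999356269836]]
 bar n 316 z [0.10506916 0.10873502 0.11149696]
((0.607589602470398, 0.021877646446228027), (0.12810051441192627, 0.04430827870965004), 85.25678253173828) [[0.5802000164985657, -0.04010000079870224], [0.6244000196456909, -0.043800000101327896], [0.6349999904632568, 0.08389999717473984], [0.5907999873161316, 0.08749999850988388]]
```

```bash
python3 - <<'E'
from h import *
a=np.radians(-5.4); cx=np.array([np.cos(a),np.sin(a)]); cy=np.array([-cx[1],cx[0]]); C=np.array([.7335,.0105])
for c in("top","side"):
    s=dict(np.load(c+"0.npz")); P=pts(s); br=s["pixels"].astype(int).min(2)
    roi=(slice(243,268),slice(285,362)) if c=="top" else (slice(236,258),slice(288,356))
    Q=P[roi];q=Q[(br[roi]>100)&(abs(Q[...,2]-.108)<.02)]
    X=(q[:,:2]-C)@cx;Y=(q[:,:2]-C)@cy
    k=(abs(Y)<.04); print(c,np.percentile(X[k],[5,25,50,75,95]).round(4),Y.min(),Y.max(),np.polyfit(Y[X<-.12],X[X<-.12],1))
    k=(abs(P[...,2]-.142)<.012)&(br>110); X=(P[k][:,:2]-C)@cx;Y=(P[k][:,:2]-C)@cy;k=(abs(Y)<.15)&(abs(X)<.15);print(np.percentile(X[k],[.5,99.5]),np.percentile(Y[abs(X)<.08],[.5,99.5]))
s=manip.sense();R=Ro.from_quat(s["tool_rot"]).as_matrix();print(R.round(3))
g=np.array([*(C-.138*cx),.0]);print("handle",g)
print(np.degrees(np.arctan2(R[1,1],R[0,1])))
E
```

```text
top [-0.1463 -0.1445 -0.142  -0.1391 -0.1367] -0.06394949328820981 0.06483023515785162 [-0.00826002 -0.13990603]
[-0.09121909  0.09323691] [-0.64745611  0.16900898]
side [-0.1471 -0.1454 -0.1437 -0.1413 -0.1382] -0.06474511186108316 0.06335828026422759 [ 0.00019039 -0.14143615]
[-0.09266071  0.09308539] [-0.75752633  0.16671183]
[[-0.918  0.396 -0.001]
 [ 0.396  0.918 -0.002]
 [ 0.    -0.002 -1.   ]]
handle [0.59611245 0.02348695 0.        ]
66.69280047989844
```

Emit:
apply_moves(claw=[-0.29,-0.29,-0.29,-0.29,-0.29], travel=[[-0.04,-0.0276,0],[-0.08,-0.0552,0],[-0.12,-0.0828,0],[-0.16,-0.1104,0],[-0.2,-0.138,0]], turn=[[0,0,0.039],[0,0,0.078],[0,0,0.117],[0,0,0.156],[0,0,0.195]])

```text
t: 0.52
tcp_pos: [0.3507, 0.4076, 0.2309]
tool_rot: [0.49, 0.872, -0.0, -0.0]
force: [0.6, -0.2, -0.1]
finger_gap: 0.359
gripper_force: 0.0
```

```bash
cat > go.py <<'E'
import sys
from h import *
# go.py x y z yawY(deg of tool y) tilt : target tool-down pose
x,y,z,yaw=map(float,sys.argv[1:5])
s=manip.sense();R=Ro.from_quat(s["tool_rot"]).as_matrix()
ya=np.radians(yaw);Y=np.array([np.cos(ya),np.sin(ya),0]);Z=np.array([0,0,-1.]);T=np.column_stack([np.cross(Y,Z),Y,Z])
rv=Ro.from_matrix(R.T@T).as_rotvec()/np.pi
d=np.array([x,y,z])-s["tcp_pos"]
print("t",round(s["t"],2),"tcp",s["tcp_pos"].round(4),"gap",round(s["finger_gap"]*85,1),"q",s["q"].round(2),"F",s["force"].round(1))
print("travel",(R.T@d/.8).round(4),"turn",rv.round(4),"rows",np.linalg.norm(d)/.0417,np.linalg.norm(rv)*180/7.16)
E
python3 go.py .5916 .0239 .23 -5.4
```

```text
t 0.52 tcp [0.3507 0.4076 0.2309] gap 30.5 q [ 0.65  0.41  1.65 -0.    1.08  0.11] F [ 0.6 -0.2 -0.1]
travel [-0.5663  0.0082  0.0012] turn [-2.000e-04  1.000e-04  2.038e-01] rows 10.864773779852722 5.12426008738395
```

Emit:
apply_moves(claw=[-0.29,-0.29,-0.29,-0.29,-0.29], travel=[[-0.05,0,0],[-0.1,0,0],[-0.15,0,0],[-0.2,0,0],[-0.25,0,0]], turn=[[0,0,0.039],[0,0,0.078],[0,0,0.117],[0,0,0.156],[0,0,0.195]])

```text
t: 0.93
tcp_pos: [0.4557, 0.2371, 0.2311]
tool_rot: [0.73, 0.683, -0.0, -0.0]
force: [-0.4, 0.9, -0.1]
finger_gap: 0.356
gripper_force: 0.0
```

```bash
python3 go.py .5916 .0239 .23 -5.4
```

```text
t 0.93 tcp [0.4557 0.2371 0.2311] gap 30.3 q [0.26 0.38 1.71 0.   1.05 0.33] F [-0.4  0.9 -0.1]
travel [-0.2545  0.1874  0.0013] turn [-0.0002  0.0001  0.0086] rows 6.0634974840111715 0.21623875321015487
```

Emit:
apply_moves(claw=[-0.29,-0.29,-0.29,-0.29,-0.29], travel=[[-0.04,0.03,0],[-0.08,0.06,0],[-0.12,0.09,0],[-0.16,0.12,0],[-0.2,0.15,0]], turn=[[0,0,0.0086],[0,0,0.0086],[0,0,0.0086],[0,0,0.0086],[0,0,0.0086]])

```text
t: 1.35
tcp_pos: [0.5657, 0.07, 0.231]
tool_rot: [0.738, 0.675, -0.0, -0.0]
force: [0.0, 0.7, 0.3]
finger_gap: 0.352
gripper_force: 0.0
```

Emit:
apply_moves(claw=[-0.29,-0.29,-0.29,-0.29,-0.29], travel=[[-0.03,0.018,0],[-0.0535,0.036,0],[-0.0535,0.036,0],[-0.0535,0.036,0],[-0.0535,0.036,0]], turn=[[0,0,0],[0,0,0],[0,0,0],[0,0,0],[0,0,0]])

```text
t: 1.77
tcp_pos: [0.5892, 0.0272, 0.2307]
tool_rot: [0.738, 0.675, -0.0, -0.001]
force: [0.1, 0.9, 0.4]
finger_gap: 0.355
gripper_force: 0.0
```

```bash
python3 go.py .5916 .0239 .089 -5.4
```

```text
t 1.77 tcp [0.5892 0.0272 0.2307] gap 30.1 q [-0.14  0.48  1.52  0.    1.14 -0.06] F [0.1 0.9 0.4]
travel [-0.004   0.0037  0.1771] turn [-0.0007 -0.0002  0.0019] rows 3.40000213604052 0.04983652063789886
```

Emit:
apply_moves(claw=[-0.29,-0.29,-0.29,-0.29,-0.29], travel=[[-0.004,0.0037,0.03],[-0.004,0.0037,0.06],[-0.004,0.0037,0.09],[-0.004,0.0037,0.115],[-0.004,0.0037,0.13]], turn=[[0,0,0],[0,0,0],[0,0,0],[0,0,0],[0,0,0]])

```text
t: 2.18
tcp_pos: [0.5903, 0.0253, 0.125]
tool_rot: [0.737, 0.676, -0.001, -0.002]
force: [-0.2, -0.1, 0.3]
finger_gap: 0.357
gripper_force: 0.0
```

Emit:
apply_moves(claw=[-0.29,-0.29,-0.29,-1,-1], travel=[[0,0,0.016],[0,0,0.032],[0,0,0.046],[0,0,0.047],[0,0,0.047]], turn=[[0,0,0],[0,0,0],[0,0,0],[0,0,0],[0,0,0]], newtons=40)

```text
t: 2.6
tcp_pos: [0.5921, 0.0244, 0.089]
tool_rot: [0.737, 0.676, -0.0, -0.001]
force: [0.2, 1.6, -12.6]
finger_gap: 0.109
gripper_force: 38.8
```

Emit:
apply_moves(claw=[-1,-1,-1], travel=[[0,0,0],[0,0,0],[0,0,0]], turn=[[0,0,0],[0,0,0],[0,0,0]])

```text
t: 2.85
tcp_pos: [0.5919, 0.0244, 0.089]
tool_rot: [0.738, 0.675, -0.0, -0.001]
force: [1.9, 5.1, -11.0]
finger_gap: 0.11
gripper_force: 38.8
```

```bash
python3 go.py .4536 .0369 .089 -5.4
```

```text
t 2.85 tcp [0.5919 0.0244 0.089 ] gap 9.3 q [-0.15  0.68  1.63  0.    0.84 -0.06] F [  1.9   5.1 -11. ]
travel [ 0.0003 -0.1736  0.0004] turn [-0.0007 -0.0005  0.0018] rows 3.3301939929891415 0.04979876738755711
```

Emit:
apply_moves(claw=[-1,-1,-1,-1,-1], travel=[[0,-0.02,0],[0,-0.05,0],[0,-0.08,0],[0,-0.11,0],[0,-0.14,0]], turn=[[0,0,0],[0,0,0],[0,0,0],[0,0,0],[0,0,0]])

```text
t: 3.27
tcp_pos: [0.4801, 0.0348, 0.0891]
tool_rot: [0.738, 0.675, 0.001, -0.001]
force: [3.9, 9.9, -21.3]
finger_gap: 0.112
gripper_force: 39.8
```

Emit:
apply_moves(claw=[-1,-1,-1,-1,-1], travel=[[0,-0.012,0],[0,-0.02,0],[0,-0.025,0],[0,-0.028,0],[0,-0.028,0]], turn=[[0,0,0],[0,0,0],[0,0,0],[0,0,0],[0,0,0]])

```text
t: 3.68
tcp_pos: [0.4614, 0.0365, 0.0891]
tool_rot: [0.738, 0.674, 0.003, 0.001]
force: [7.4, 11.8, -24.4]
finger_gap: 0.107
gripper_force: 39.6
```

```bash
python3 go.py .4536 .0369 .089 -5.4
```

```text
t 3.68 tcp [0.4614 0.0365 0.0891] gap 9.1 q [-0.17  0.56  1.96  0.01  0.61 -0.08] F [  7.4  11.8 -24.4]
travel [-0.0004 -0.0097  0.0001] turn [ 0.0016 -0.0009  0.0011] rows 0.1865326367319813 0.05433566531729022
```

Emit:
apply_moves(claw=[-1,-1,-1,-1,-1], travel=[[0,-0.002,0],[0,-0.004,0],[0,-0.005,0],[0,-0.005,0],[0,-0.005,0]], turn=[[0,0,0],[0,0,0],[0,0,0],[0,0,0],[0,0,0]])

```text
t: 4.1
tcp_pos: [0.4614, 0.0365, 0.0891]
tool_rot: [0.739, 0.674, 0.005, 0.004]
force: [12.2, 13.0, -30.2]
finger_gap: 0.11
gripper_force: 39.0
```

```bash
python3 go.py .4536 .0369 .23 -5.4
```

```text
t 4.1 tcp [0.4614 0.0365 0.0891] gap 9.3 q [-0.17  0.56  1.97  0.01  0.6  -0.08] F [ 12.2  13.  -30.2]
travel [ 1.000e-04 -7.600e-03 -1.762e-01] turn [ 0.004  -0.0009  0.001 ] rows 3.3830855037065013 0.10506038605990994
```

Emit:
apply_moves(claw=[-0.25,-0.25,-0.25,-0.25,-0.25], travel=[[0,0.006,0],[0,0.006,0],[0,0.006,0],[0,0.006,-0.01],[0,0.006,-0.03]], turn=[[0,0,0],[0,0,0],[0,0,0],[0,0,0],[0,0,0]])

```text
t: 4.52
tcp_pos: [0.4583, 0.0348, 0.1138]
tool_rot: [0.738, 0.675, -0.001, -0.001]
force: [-0.2, -0.0, -0.1]
finger_gap: 0.371
gripper_force: 0.0
```

Emit:
apply_moves(claw=[-0.25,-0.25,0.2,0.2,0.2], travel=[[0,0,-0.04],[0,0,-0.08],[0,0,-0.12],[0,0,-0.16],[0,0,-0.2]], turn=[[0,0,0],[0,0,0],[0,0,0],[0,0,0],[0,0,0]])

```text
t: 4.93
tcp_pos: [0.4586, 0.0348, 0.2765]
tool_rot: [0.738, 0.675, 0.0, 0.001]
force: [0.7, -0.2, 0.2]
finger_gap: 0.599
gripper_force: 0.0
```

```bash
python3 go.py .4536 .0369 .23 -5.4; python3 - <<'E'
from h import *
for c in("side","top"):
    s=manip.snapshot(c); save(s,c+"1.png"); np.savez(c+"1.npz",**s)
E
```

```text
t 4.93 tcp [0.4586 0.0348 0.2765] gap 50.9 q [-0.17  0.24  1.77 -0.    1.12 -0.08] F [ 0.7 -0.2  0.2]
travel [ 0.0021 -0.0065  0.0582] turn [0.0003 0.0002 0.0018] rows 1.1234951612951651 0.04608080033791801
```

View pics/top1.png

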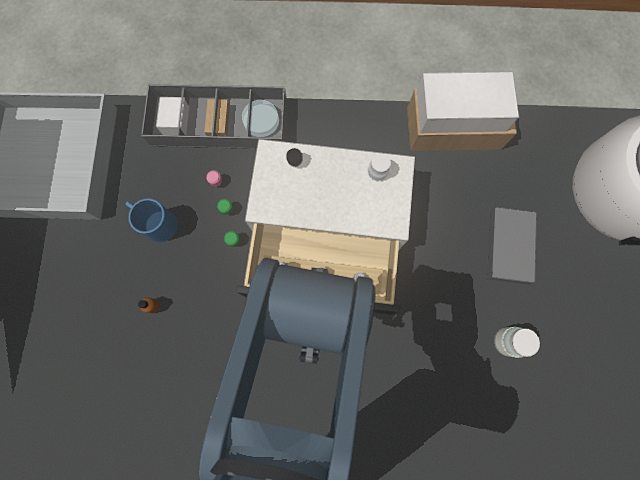

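Emit:
apply_moves(claw=[0.2,0.2,0.2,0.2,0.2], travel=[[0.05,0,0],[0.1,0,0],[0.15,0,0],[0.2,0,0],[0.25,0,0]], turn=[[0,0,-0.039],[0,0,-0.078],[0,0,-0.117],[0,0,-0.156],[0,0,-0.195]])

```text
t: 5.45
tcp_pos: [0.4764, 0.2353, 0.2741]
tool_rot: [0.497, 0.868, -0.0, 0.0]
force: [1.8, 0.1, 0.1]
finger_gap: 0.604
gripper_force: 0.0
```

Emit:
apply_moves(claw=[0.2,0.2,0.2,0.2,0.2], travel=[[0.03,0.02,0],[0.07,0.05,0],[0.11,0.08,0],[0.15,0.1,0],[0.18,0.12,0]], turn=[[0,0,-0.039],[0,0,-0.078],[0,0,-0.117],[0,0,-0.156],[0,0,-0.195]])

```text
t: 5.87
tcp_pos: [0.4869, 0.4089, 0.2737]
tool_rot: [0.212, 0.977, -0.0, -0.001]
force: [1.0, -0.2, 0.9]
finger_gap: 0.604
gripper_force: 0.0
```

```bash
python3 go.py .4536 .0369 .23 84.6; python3 - <<'E'
from h import *
for c in("side","top"):
    s=manip.snapshot(c); np.savez(c+"2.npz",**s)
    im=s["pixels"][200:340,220:440] if c=="top" else s["pixels"][170:330,220:440]
    cv2.imwrite("pics/"+c+"2.png",cv2.resize(im[...,::-1],None,fx=3,fy=3))
E
```

```text
t 5.87 tcp [0.4869 0.4089 0.2737] gap 51.4 q [ 0.52  0.5   1.35  0.    1.29 -0.62] F [ 1.  -0.2  0.9]
travel [-0.1545 -0.4405  0.0548] turn [-0.0002 -0.0003 -0.1058] rows 9.017693211312253 2.6598299548175097
```

View pics/top2.png

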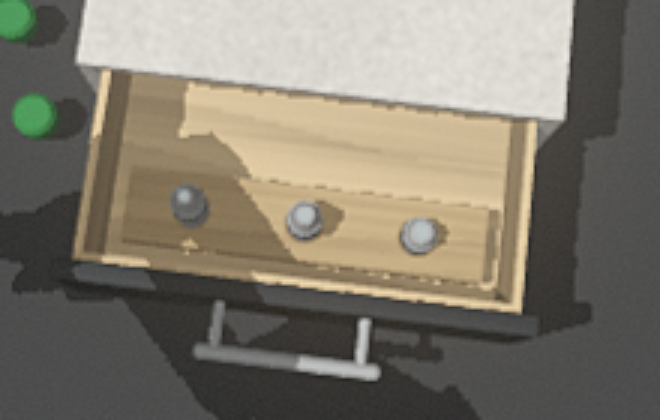

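View pics/side2.png

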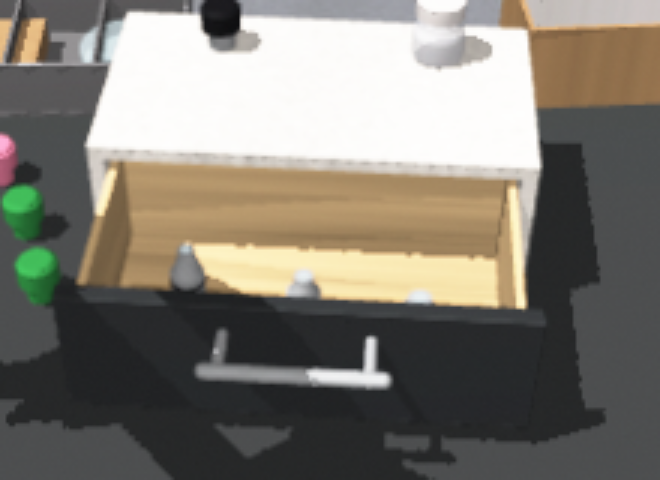

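Top crop: the three objectives are at crop (187,200), (304,218) and (420,235). Side crop: the leftmost one is the tallest, with its nose at crop (187,248), so the long objective is in the +y hole. Next I'll measure it.

```bash
python3 - <<'E'
from h import *
a=np.radians(-5.4); cx=np.array([np.cos(a),np.sin(a)]); cy=np.array([-cx[1],cx[0]]); C=np.array([.7335,.0105])
def rel(q): return np.c_[(q[:,:2]-C)@cx,(q[:,:2]-C)@cy]
def ray(s,u,v,z):
    n=cv2.undistortPoints(np.array([[[u,v]]],float),np.array(s["intrinsics"],float),np.array([s["k1"],0,0,0,0.])).ravel()
    R=np.array(s["R"]);o=-R.T@s["t"];d=R.T@np.r_[n,1];return o+d*(z-o[2])/d[2]
for c,uv in(("top",[(187,192,.116),(306,210,.096),(421,229,.08)]),("side",[(187,246,.116),(304,271,.096)])):
    s=dict(np.load(c+"2.npz")); P=pts(s); o=(220,200) if c=="top" else (220,170)
    for u,v,z in uv:
        U,V=u/3-.33+o[0],v/3-.33+o[1]; w=ray(s,U,V,z); 
        Q=P[int(V)-6:int(V)+14,int(U)-9:int(U)+10].reshape(-1,3); Q=Q[Q[:,2]>z-.006]
        print(c,"ray",w.round(4),rel(w[None]).round(4),"depth",len(Q),Q.mean(0).round(4),"zmax",np.nanmax(P[int(V)-6:int(V)+14,int(U)-9:int(U)+10,2]).round(4), rel(Q.mean(0)[None]).round(4))
        if c=="top":
            Q=P[int(V)-6:int(V)+14,int(U)-9:int(U)+10].reshape(-1,3); Q=Q[Q[:,2]>.063]
            r=rel(Q); print("  all above",len(Q),r.min(0).round(4),r.max(0).round(4), ((r.min(0)+r.max(0))/2).round(4))
    if c=="top": 
        k=(P[...,2]>.1)&(P[...,2]<.115); r=rel(P[k]); r=r[(r[:,0]<-.25)&(r[:,0]>-.3)&(abs(r[:,1])<.04)]; print("bar",np.percentile(r[:,0],[5,50,95]))
E
```

```text
top ray [0.5742 0.1096 0.116 ] [[-0.1679  0.0837]] depth 29 [0.5707 0.1111 0.1144] zmax 0.118 [[-0.1715  0.0849]]
  all above 132 [-0.1842  0.0721] [-0.1602  0.0969] [-0.1722  0.0845]
top ray [0.5668 0.0262 0.096 ] [[-1.674e-01 -1.000e-04]] depth 37 [0.5628 0.0271 0.0951] zmax 0.0981 [[-0.1715  0.0005]]
  all above 122 [-0.1841 -0.0127] [-0.1589  0.012 ] [-0.1715 -0.0003]
top ray [ 0.5576 -0.0572  0.08  ] [[-0.1687 -0.0839]] depth 56 [ 0.5543 -0.0576  0.0792] zmax 0.0828 [[-0.172  -0.0847]]
  all above 112 [-0.1846 -0.0968] [-0.16   -0.0721] [-0.1723 -0.0845]
bar [-0.27993858 -0.27512922 -0.26999886]
side ray [0.5775 0.1098 0.116 ] [[-0.1646  0.0842]] depth 31 [0.5693 0.1111 0.1155] zmax 0.1193 [[-0.173   0.0847]]
side ray [0.5708 0.0256 0.096 ] [[-0.1634 -0.0003]] depth 129 [0.5212 0.0278 0.1194] zmax 0.1338 [[-0.2129 -0.0028]]
```

Emit:
apply_moves(claw=[0.2,0.2,0.2,0.2,0.2], travel=[[0,0,0],[0,0,0],[0,0,0],[0,0,0],[0,0,0]], turn=[[0,0,-0.039],[0,0,-0.078],[0,0,-0.106],[0,0,-0.106],[0,0,-0.106]])

```text
t: 6.38
tcp_pos: [0.4881, 0.4057, 0.2738]
tool_rot: [0.052, 0.999, -0.0, -0.0]
force: [0.9, 0.4, 0.8]
finger_gap: 0.601
gripper_force: 0.0
```

```bash
python3 go.py .5703 .1111 .25 84.6
```

```text
t 6.38 tcp [0.4881 0.4057 0.2738] gap 51.1 q [ 0.52  0.5   1.36 -0.    1.29 -0.95] F [0.9 0.4 0.8]
travel [-0.1407 -0.3555  0.03  ] turn [-0.0003 -0.0002 -0.0033] rows 7.357676781768605 0.0842514610104227
```

Emit:
apply_moves(claw=[0.2,0.2,0.2,0.2,0.2], travel=[[-0.018,-0.045,0],[-0.036,-0.09,0],[-0.054,-0.135,0],[-0.072,-0.18,0],[-0.09,-0.225,0]], turn=[[0,0,-0.003],[0,0,-0.003],[0,0,-0.003],[0,0,-0.003],[0,0,-0.003]])

```text
t: 6.8
tcp_pos: [0.5417, 0.2184, 0.2739]
tool_rot: [0.047, 0.999, -0.0, -0.0]
force: [1.2, 0.7, -0.2]
finger_gap: 0.601
gripper_force: 0.0
```

Emit:
apply_moves(claw=[0.2,0.2,0.2,0.2,0.2], travel=[[-0.018,-0.045,0.01],[-0.036,-0.09,0.02],[-0.05,-0.13,0.03],[-0.05,-0.13,0.03],[-0.05,-0.13,0.03]], turn=[[0,0,0],[0,0,0],[0,0,0],[0,0,0],[0,0,0]])

```text
t: 7.22
tcp_pos: [0.5721, 0.1109, 0.2492]
tool_rot: [0.049, 0.999, -0.0, -0.001]
force: [0.3, 0.5, -0.1]
finger_gap: 0.606
gripper_force: 0.0
```

```bash
python3 go.py .5703 .1111 .14 84.6
```

```text
t 7.22 tcp [0.5721 0.1109 0.2492] gap 51.5 q [-0.    0.45  1.52  0.    1.17 -1.47] F [ 0.3  0.5 -0.1]
travel [0.002  0.     0.1366] turn [-0.     -0.0005 -0.0013] rows 2.62016156751768 0.03415892142408037
```

Emit:
apply_moves(claw=[0.2,0.2,0.2,0.2,0.2], travel=[[0.002,0,0.04],[0.002,0,0.08],[0.002,0,0.12],[0.002,0,0.14],[0.002,0,0.15]], turn=[[0,0,0],[0,0,0],[0,0,0],[0,0,0],[0,0,0]])

```text
t: 7.63
tcp_pos: [0.5683, 0.1147, 0.1273]
tool_rot: [0.046, 0.999, -0.0, -0.003]
force: [-0.6, -0.1, 0.1]
finger_gap: 0.601
gripper_force: 0.0
```

```bash
python3 go.py .5703 .1111 .062 84.6
```

```text
t 7.63 tcp [0.5683 0.1147 0.1273] gap 51.1 q [ 0.01  0.61  1.64  0.    0.9  -1.47] F [-0.6 -0.1  0.1]
travel [-0.0034 -0.0043  0.0817] turn [-0.0001 -0.0017  0.0009] rows 1.5701327088640897 0.04760165378686553
```

Emit:
apply_moves(claw=[0.2,0.2], travel=[[0,0,0],[0,0,0]], turn=[[0,0,0],[0,0,0]])

```text
t: 7.8
tcp_pos: [0.571, 0.1143, 0.1304]
tool_rot: [0.045, 0.999, 0.0, 0.001]
force: [-0.0, -0.3, 0.8]
finger_gap: 0.599
gripper_force: 0.0
```

```bash
python3 go.py .5703 .1111 .062 84.6
```

```text
t 7.8 tcp [0.571  0.1143 0.1304] gap 51.0 q [ 0.01  0.6   1.63  0.    0.91 -1.47] F [-0.  -0.3  0.8]
travel [ 0.0006 -0.0041  0.0855] turn [0.0001 0.0003 0.001 ] rows 1.6427303367360828 0.02711648987454971
```

Emit:
apply_moves(claw=[0.2,0.2,0.2,0.2,0.2], travel=[[0,-0.004,0.02],[0,-0.004,0.045],[0,-0.004,0.07],[0,-0.004,0.085],[0,-0.004,0.085]], turn=[[0,0,0],[0,0,0],[0,0,0],[0,0,0],[0,0,0]])

```text
t: 8.22
tcp_pos: [0.5697, 0.1106, 0.0608]
tool_rot: [0.046, 0.999, -0.0, -0.001]
force: [0.4, -1.1, 0.6]
finger_gap: 0.604
gripper_force: 0.0
```

Emit:
apply_moves(claw=[0.2,0.2], travel=[[0,0,0],[0,0,0]], turn=[[0,0,0],[0,0,0]])

```text
t: 8.38
tcp_pos: [0.5716, 0.1106, 0.0631]
tool_rot: [0.046, 0.999, 0.0, 0.001]
force: [0.3, -0.2, 0.2]
finger_gap: 0.6
gripper_force: 0.0
```

```bash
python3 go.py .5703 .1111 .062 84.6
```

```text
t 8.38 tcp [0.5716 0.1106 0.0631] gap 51.0 q [-0.    0.71  1.67  0.    0.76 -1.48] F [ 0.3 -0.2  0.2]
travel [0.0017 0.0005 0.0014] turn [0.0001 0.0009 0.001 ] rows 0.043164735926266504 0.032762532778088986
```

Emit:
apply_moves(claw=[-0.6,-1,-1,-1,-1], travel=[[0.001,0,0],[0.001,0,0],[0.001,0,0],[0.001,0,0],[0.001,0,0]], turn=[[0,0,0],[0,0,0],[0,0,0],[0,0,0],[0,0,0]], newtons=50)

```text
t: 8.8
tcp_pos: [0.5703, 0.1105, 0.063]
tool_rot: [0.046, 0.999, 0.0, 0.001]
force: [-0.7, -0.1, 7.0]
finger_gap: 0.285
gripper_force: 48.9
```

Emit:
apply_moves(claw=[-1,-1,-1,-1,-1], travel=[[0,0,0],[0,0,0],[0,0,-0.005],[0,0,-0.01],[0,0,-0.015]], turn=[[0,0,0],[0,0,0],[0,0,0],[0,0,0],[0,0,0]])

```text
t: 9.22
tcp_pos: [0.5693, 0.1104, 0.0738]
tool_rot: [0.046, 0.999, -0.0, -0.0]
force: [-0.8, 0.0, -1.3]
finger_gap: 0.286
gripper_force: 49.1
```

Emit:
apply_moves(claw=[-1,-1,-1,-1,-1], travel=[[0,0,-0.01],[0,0,-0.03],[0,0,-0.06],[0,0,-0.1],[0,0,-0.14]], turn=[[0,0,0],[0,0,0],[0,0,0],[0,0,0],[0,0,0]])

```text
t: 9.63
tcp_pos: [0.5684, 0.1104, 0.1865]
tool_rot: [0.046, 0.999, -0.0, -0.001]
force: [0.6, 0.3, -2.6]
finger_gap: 0.292
gripper_force: 49.1
```

Emit:
apply_moves(claw=[-1,-1,-1,-1,-1], travel=[[0,0,-0.04],[0,0,-0.08],[0,0,-0.12],[0,0,-0.16],[0,0,-0.2]], turn=[[0,0,0],[0,0,0],[0,0,0],[0,0,0],[0,0,0]])

```text
t: 10.05
tcp_pos: [0.5685, 0.1104, 0.3476]
tool_rot: [0.046, 0.999, -0.0, -0.0]
force: [0.5, 0.3, -0.9]
finger_gap: 0.286
gripper_force: 49.2
```

Emit:
apply_moves(claw=[-1,-1,-1,-1,-1], travel=[[0,0,-0.03],[0,0,-0.06],[0,0,-0.08],[0,0,-0.08],[0,0,-0.08]], turn=[[0,0,0],[0,0,0],[0,0,0],[0,0,0],[0,0,0]])

```text
t: 10.47
tcp_pos: [0.5692, 0.1104, 0.4103]
tool_rot: [0.046, 0.999, -0.0, 0.001]
force: [-0.5, 0.7, -2.7]
finger_gap: 0.285
gripper_force: 49.2
```

```bash
python3 go.py .5703 .1111 .4 84.6;  python3 - <<'E'
from h import *
s=manip.snapshot("side"); np.savez("side3.npz",**s); save(s,"side3.png")
E
```

```text
t 10.47 tcp [0.5692 0.1104 0.4103] gap 24.2 q [-0.    0.31  1.29 -0.    1.54 -1.48] F [-0.5  0.7 -2.7]
travel [-0.0012  0.001   0.0129] turn [0.     0.0004 0.0009] rows 0.24974316040984537 0.024725418268757186
```

View pics/side3.png

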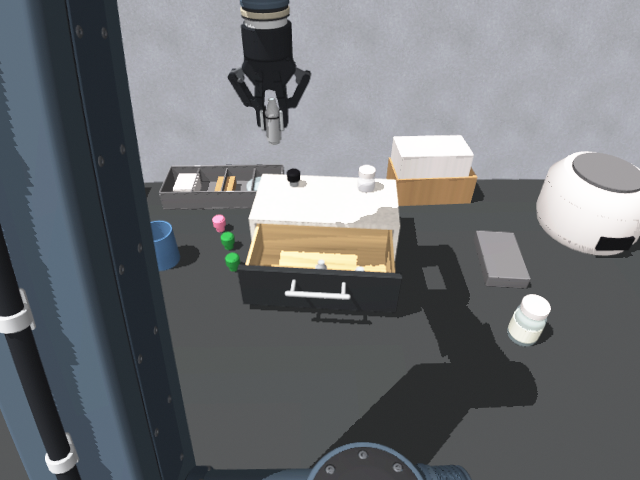

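The side view shows the long objective upright in the fingers at about (273,120), with the drawer open and the other two objectives still in their nests. Next I'll tilt it about the tool's y axis.

Emit:
apply_moves(claw=[-1,-1,-1,-1,-1], travel=[[0,0,0],[0,0,0],[0,0,0],[0,0,0],[0,0,0]], turn=[[0,-0.02,0],[0,-0.055,0],[0,-0.09,0],[0,-0.125,0],[0,-0.16,0]])

```text
t: 10.93
tcp_pos: [0.5681, 0.1104, 0.4076]
tool_rot: [0.044, 0.967, -0.012, 0.249]
force: [0.8, -0.4, -1.5]
finger_gap: 0.288
gripper_force: 49.2
```

Emit:
apply_moves(claw=[-1,-1,-1,-1,-1], travel=[[0,0,0],[0,0,0],[0,0,0],[0,0,0],[0,0,0]], turn=[[0,-0.035,0],[0,-0.07,0],[0,-0.105,0],[0,-0.14,0],[0,-0.175,0]])

```text
t: 11.35
tcp_pos: [0.5669, 0.1003, 0.4057]
tool_rot: [0.05, 0.895, -0.035, 0.443]
force: [-0.1, -1.5, -1.4]
finger_gap: 0.294
gripper_force: 49.3
```

Emit:
apply_moves(claw=[-1,-1,-1,-1,-1], travel=[[0,0,0],[0,0,0],[0,0,0],[0,0,0],[0,0,0]], turn=[[0,-0.02,0],[0,-0.035,0],[0,-0.035,0],[0,-0.035,0],[0,-0.035,0]])

```text
t: 11.77
tcp_pos: [0.5691, 0.1005, 0.4102]
tool_rot: [0.051, 0.87, -0.036, 0.489]
force: [-0.1, -0.4, -2.3]
finger_gap: 0.287
gripper_force: 49.3
```

```bash
python3 - <<'E'
from h import *
s=manip.sense(); R=Ro.from_quat(s["tool_rot"]).as_matrix(); print(s["tcp_pos"],np.degrees(np.arccos(-R[2,2])),R[:,2].round(2),s["q"].round(2),abs(s["qd"]).max(),s["gripper_force"])
s=manip.snapshot("side"); np.savez("side4.npz",**s)
cv2.imwrite("pics/side4.png",cv2.resize(s["pixels"][0:320,150:450,::-1],None,fx=1.8,fy=1.8))
E
```

```text
[0.56914752 0.10045154 0.4101718 ] 58.76917135373207 [ 0.85 -0.11 -0.52] [ 0.07  0.08  2.02 -1.43  0.17 -0.05] 0.27891801219224927 49.33260337624233
```

View pics/side4.png

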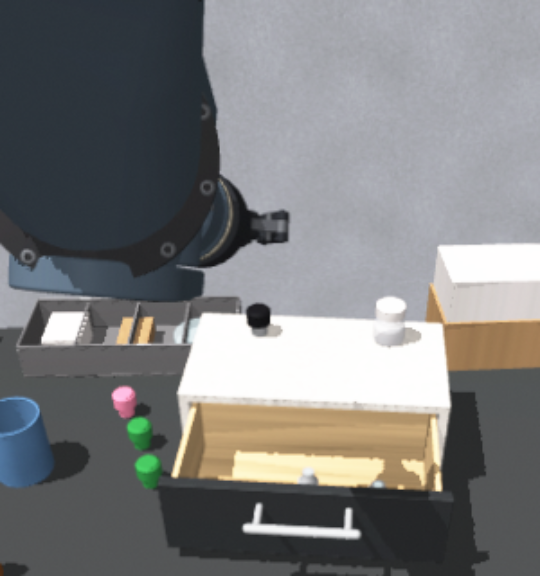

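The crop shows the gripper tilted forward and clear of everything, with the drawer open and two noses still in the nest. Joint 4 is near its limit because the wrist is close to singular, so I'll back the tilt off a little.

Emit:
apply_moves(claw=[-1,-1,-1,-1,-1], travel=[[0,0,0],[0,0,0],[0,0,0],[0,0,0],[0,0,0]], turn=[[0,0.015,0],[0,0.03,0],[0,0.03,0],[0,0.03,0],[0,0.03,0]])

```text
t: 12.23
tcp_pos: [0.5712, 0.1002, 0.4133]
tool_rot: [0.051, 0.891, -0.035, 0.45]
force: [0.5, 0.6, -1.2]
finger_gap: 0.29
gripper_force: 49.3
```

```bash
python3 - <<'E'
from h import *
s=manip.sense(); R=Ro.from_quat(s["tool_rot"]).as_matrix(); print(s["tcp_pos"],np.degrees(np.arccos(-R[2,2])),R.round(2),s["q"].round(3),s["qd"].round(3),s["gripper_force"])
s=manip.snapshot("top"); np.savez("top5.npz",**s)
cv2.imwrite("pics/top5.png",cv2.resize(s["pixels"][120:320,200:440,::-1],None,fx=2.5,fy=2.5))
E
```

```text
[0.57116723 0.10017967 0.41326809] 53.63369047897896 [[-0.59  0.12  0.8 ]
 [ 0.06  0.99 -0.11]
 [-0.81 -0.02 -0.59]] [ 0.063  0.064  1.952 -0.682  0.254 -0.808] [-0.    -0.001  0.007 -0.11  -0.003  0.12 ] 49.31399496097583
```

View pics/top5.png

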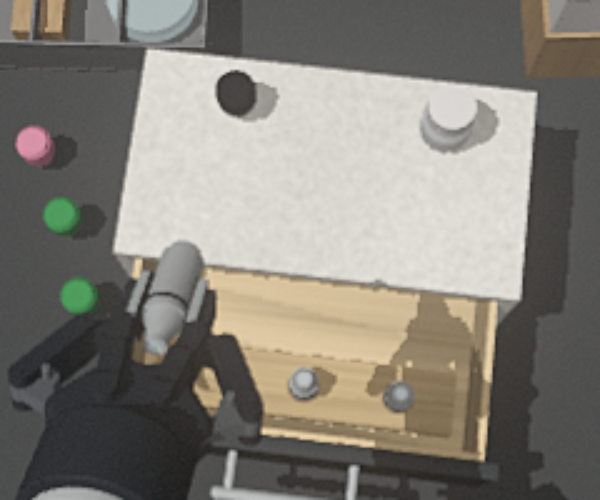

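The top crop shows the objective held between the pads and tilted, with its underside at (183,250) and its nose at (157,345). The other two are in their nests at (305,382) and (400,395). I'll let it settle and check the tilt from depth.

Emit:
apply_moves(claw=[-1,-1,-1,-1,-1], travel=[[0,0,0],[0,0,0],[0,0,0],[0,0,0],[0,0,0]], turn=[[0,0,0],[0,0,0],[0,0,0],[0,0,0],[0,0,0]])

```text
t: 12.7
tcp_pos: [0.5713, 0.1001, 0.4141]
tool_rot: [0.05, 0.89, -0.036, 0.451]
force: [0.3, -0.2, -1.7]
finger_gap: 0.284
gripper_force: 49.3
```

```bash
python3 - <<'E'
from h import *
s=manip.sense(); R=Ro.from_quat(s["tool_rot"]).as_matrix(); print(s["t"],s["tcp_pos"],np.degrees(np.arccos(-R[2,2])),s["q"].round(3),s["qd"].round(3),s["gripper_force"])
P=pts(dict(np.load("top5.npz")))
f=lambda u,v:P[int(120+v/2.5)-1:int(120+v/2.5)+2,int(200+u/2.5)-1:int(200+u/2.5)+2].reshape(-1,3)
a=np.nanmedian(f(180,265),0);b=np.nanmedian(f(172,292),0);c=np.nanmedian(f(163,320),0)
for x in(a,b,c):print(x.round(3))
d=b-a;print(np.degrees(np.arccos(d[2]/np.linalg.norm(d))))
E
```

```text
12.7 [0.57125073 0.10013612 0.41407297] 53.773357520997486 [ 0.063  0.064  1.952 -0.689  0.253 -0.802] [ 0.    -0.    -0.003  0.004  0.001 -0.004] 49.313899691042025
[0.579 0.097 0.423]
[0.562 0.101 0.436]
[0.544 0.103 0.444]
53.0040083877639
```

Objective tilt is about 53°, its middle is above 0.4 m, and it is holding still.

```bash
python3 -c "
from station import manip
print(manip.sign_off())"
```

```text
the job is handed in; nothing more can be done
None
```

The drawer was pulled out to its stop, and I handed in with the long objective held still, tipped about 53° from upright with its middle about 0.42 m above the bench and the other two still in their nests; sign-off returned no verdict.

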